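Return a flash power unit to service: drawer home, level dial to its index

ROBOT

A 6-joint arm with a two-finger parallel gripper is mounted at the origin on the work surface. World frame = base frame: x ahead of the robot, y to its left, z up, the work surface at z = 0. Lengths are in m, angles in rad, forces in N, time in s.
With the tool pointing down it reaches from about 0.275 to 0.975 m from the base axis. Payload 8.4 kg.
Tool frame: the origin (TCP) lies at the very end of the fingers, on their centre line; the grasp point (between the pads) lies 19 mm behind it; z points along the fingers, y is the line along which they close (so a half turn about z gives the same grasp; the last joint's range is limited). The gripper opens to 92 mm and grips with 3 to 60 N. Pads are 20 mm wide; open, the fingers measure 128 mm over their backs; the gripper's body (75 mm by 189 mm) begins 69 mm behind the grasp point.
Start: joints at [1.321, 0.353, 1.633, -0, 1.155, -0.002], TCP at [0.153, 0.606, 0.215] pointing down, gripper open.
Joint ranges: [-2.63, 2.63], [-0.92, 2.1], [0.06, 2.66], [-1.3, 4.44], [0, 2.69], [-3.02, 3.02]. Speed limits (rad/s): [2.22, 2.22, 2.79, 3.14, 3.14, 3.14].

INTERFACE

Orientations are given as a unit quaternion [w, x, y, z].
In Python, from rig import * gives the robot as it stands.
- The arm moves only by the shell command python3 -m jog 'ROWS'. ROWS is JSON, a list of rows, each an object of numbers: "grip": the opening, from 0 (shut) to 1 (fully open); "x", "y", "z": the shift along the tool's x, y, z normalised to -1 to 1, where 1 is 1000 mm; "roll": the turn about the tool's z normalised to -1 to 1, where 1 is pi rad. A call has exactly 8 rows; each row is the pose to reach, as a shift and turn from the pose commanded when the call began, along the tool's axes at that moment, turning the shorter way round; what a row does not reach only later rows make up. A row lasts 1/12 s, in which the tool goes at most 41.7 mm and 7.16 degrees, less where a joint would pass 70% of its speed; a pose out of reach is approached as far as the arm can. A call with a number of a shift or a turn outside -1 to 1 is refused whole. A call with a gripper value outside its range is refused whole. The fingers move at their own pace and stop on an object; the grip force is fixed at half the most. Time passes only in rows, so rows that repeat a pose let the fingers close, or fill a call up. It gives the time, the measured TCP pose, the force, the opening and the grip force at its end, in the units of the state.
- get_obs(): the state, without advancing time (a new reading comes with each control period).
- get_image(name): name is "scene" or "top"; returns the picture (420x560x3 uint8, red, green, blue); there is no depth.
- calibration(name): a dict with "vertical_fov" (degrees; the focal length in pixels is half the picture's height over the tangent of half this angle, whatever the lens; pixels are square), "cx", "cy" (the principal point, pixels), "R" (3x3) and "t" (3): a world point X has camera coordinates R X + t. Camera axes: x right, y down, z forward; pixel columns grow to the right and rows downward; lengths in m; the calibration is good to about 2 mm. A picture is of the moment at which its call begins. calibration takes no time and is no camera call.
- finish_job(): hands the job in; it is judged then, once.
The state is a dict: "time_s": time; "joint_positions": joint angles; "qd": joint speeds; "joint_torque": joint torques, N m; "eef_pos": TCP position; "eef_rot": TCP orientation; "ft_force": force on the tool from outside, world axes, zero at the start; "torque": the same for the moment, N m; "width": finger opening in m; "grip_force": force on a finger pad.
Only numpy, scipy, OpenCV 4.12 (cv2) and the standard library are available. Lean on these libraries where they do the work, as an engineer would, in place of code of your own. Each camera call takes 0.05 s, during which the arm holds its last target. There are 200 camera calls.

TASK

The flash power unit on the shelf has been left with its drawer half open: push the drawer gently home, past the catch near the end of its travel, until it is seated and its front is flush with the housing. Then turn the dial on top of the unit so that its pointer lines up with the brass index tab clamped on the rim of the scale. Do not slam the drawer, and leave the loose parts on and around the unit where they are.

Things in the scene. Friction and masses are not known exactly. Their poses are not given: they have to be found in the camera images.
- unit: Flash power unit: a low grey sheet-steel housing, 240 mm deep (x) x 300 mm wide (y) x 88 mm high, fixed to the shelf. Origin: centre of its underside, at shelf level. Its open front, with the drawer, faces its own -x (roughly towards the robot), 120 mm from the origin. On its top are the dial (axis at x -30, y +45 mm in this frame) and the loose lens.
- drawer (a joint): How far the drawer is open, m: 0 = seated, front flush (firm stop); starts 0.055 to 0.085; slides along the unit's x (home is +x). Stays where left (friction 1 N) except at the catch, which resists from 14 to 6 mm open (at most about 10 N, at 12 mm) and pushes it back to 15 to 20 mm if let go there; below about 4.5 mm the catch draws it to 0 with a click and holds it.
- drawer_pull (a point): Middle of the outermost (robot-side) edge of the drawer's brass pull, 46 mm above the shelf; it moves with the drawer. The pull is a round bar 10 mm thick, 84 mm long across the unit (y), standing out 26 mm (outer edge) from the drawer's front panel. It can be pushed on, as can the panel.
- drawer_front (a point): Middle of the top edge of the outer face of the drawer's front panel, 78 mm above the shelf; moves with the drawer. The panel is 290 mm wide, from 10 to 78 mm above the shelf, 10 mm thick, and overlays the housing's front when shut. Two chrome springs lie fixed in the drawer.
- dial (a joint): Angle of the dial in rad, growing clockwise seen from above; end stops at -0.2 and 2.6. It starts between 0 and 0.4 and must turn clockwise by 0.5 to 1.5 rad to reach the index. It stays where it is left (friction torque 0.04 N m).
- dial_grip (a point): On the dial's vertical axis, at the height to grip, 32 mm above the unit's top (120 mm above the shelf). The dial is black plastic: a disc 64 mm across whose top is 10 mm above the unit's top, with an upright bar grip on it, 56 mm long, 14 mm wide, its top 42 mm above the unit's top. The bar's long direction is the x axis of this point, which points to the pointer end; grip it across its 14 mm width.
- dial_pointer (a point): Tip of the dial's pointer, a 6 mm wide nose low on one end of the bar grip (a white line on the bar's top runs towards it), 40 mm from the dial's axis and 6 mm above the unit's top. Turns with the dial.
- index_mark (a point): Where the pointer's tip must come: 40 mm from the dial's axis in the direction of the index tab. The tab is a fixed brass bar 7 mm wide, lying radially on the scale from 46 to 66 mm from the axis, with a 14 mm wide clamp at its outer end, at most 9 mm high. Its place on the scale differs every time.
- lens: Squat amber glass indicator lens, 62 mm across, 29 mm high, standing loose on the unit's top at the other (-y) side from the dial. Origin: centre of its underside. Leave it alone.
- reflector: Black plastic flash reflector, an open bowl 124 mm across at its rim and 55 mm high, standing loose on the shelf on the unit's left (+y). Origin: centre of its underside. Leave it alone.
- socket: White ceramic lamp socket, stepped, 64 mm across at its foot, 62 mm high, standing loose on the shelf on the unit's right (-y). Origin: centre of its underside. Leave it alone.
- spanner: Steel spanner 180 mm long lying loose on the shelf to the right (-y) and in front of the unit. Leave it alone.

How it is judged:
By the outcome, as a careful person would: the job done as asked, in the order asked, and still so for the second after the job is handed in, with the robot touching nothing.
It also fails if it takes over 58 s, if anything falls off the work surface, if the arm or the gripper's body presses on something with over 40 N, if the wrist force passes 120 N, or if a joint passes its speed limit or range.

## Working session

There is one attempt and no reset: what is moved stays moved. The work goes in short steps, Python scripts to look and compute and a shell command to move; the robot and the scene stay as the last step left them, time stands still between calls to the robot, and variables do not carry over. Pictures are saved under pics/ and viewed, at most 10 in all, crops included, and the job is handed in when it is done.

```bash
mkdir -p pics; cat > h.py <<'E'
from rig import *
import numpy as np, cv2
def ray(name,u,v,z):
    c=calibration(name);f=210/np.tan(np.radians(c["vertical_fov"])/2)
    R=np.array(c["R"]);t=np.array(c["t"]);o=-R.T@t
    d=R.T@np.array([(u-c["cx"])/f,(v-c["cy"])/f,1]);return o+d*(z-o[2])/d[2]
def proj(name,X):
    c=calibration(name);f=210/np.tan(np.radians(c["vertical_fov"])/2)
    p=np.array(c["R"])@X+np.array(c["t"]);return f*p[0]/p[2]+c["cx"],f*p[1]/p[2]+c["cy"]
E
python3 - <<'E'
from h import *
for n in("scene","top"):
    im=get_image(n);cv2.imwrite(f"pics/{n}0.png",im[:,:,::-1]);print(n,calibration(n))
o=get_obs();print(o["eef_pos"],o["eef_rot"],o["width"],o["ft_force"])
E
```

```text
scene {'vertical_fov': 44.26692636214767, 'cx': 280.73859247739966, 'cy': 213.6004381519361, 'R': array([[-0.51088477,  0.85961206, -0.00799104],
       [ 0.69328296,  0.40650014, -0.59507678],
       [-0.50828682, -0.30955571, -0.80362913]]), 't': array([ 0.28046711, -0.30624467,  1.47685122])}
top {'vertical_fov': 52.32734434560374, 'cx': 278.97804840942877, 'cy': 211.1855432728811, 'R': array([[ 0.01169863, -0.99966987,  0.02287578],
       [-0.98294127, -0.0156962 , -0.18324872],
       [ 0.18354728, -0.02034179, -0.98280039]]), 't': array([-0.03149523,  0.58602354,  0.87781929])}
[0.15319489 0.60547726 0.21394018] [-8.99302234e-05  1.23598325e-01  9.92332135e-01 -6.16593715e-04] 0.0920190308874044 [-0.77812298 -0.53130203 -0.2645704 ]
```

View pics/top0.png

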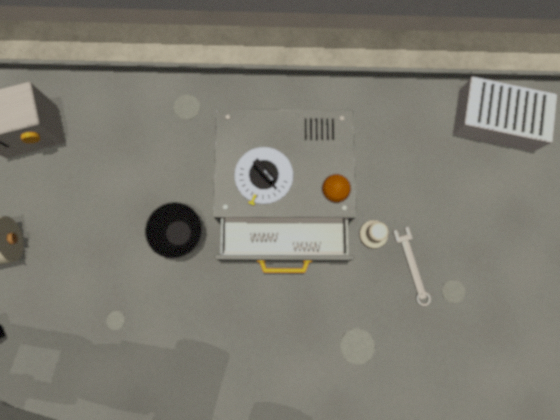

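View pics/scene0.png

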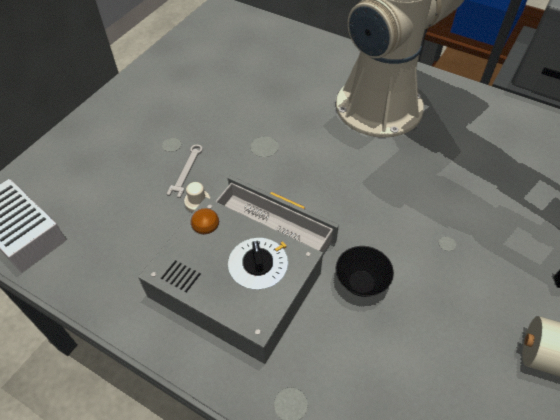

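The top view shows the dial at about (264,175), the index tab at (253,200), the bar from (255,160) to (275,187), and the pull at (285,270). The scene view agrees. Next I'll zoom in and measure with masks.

```bash
python3 - <<'E'
from h import *
im=cv2.imread("pics/top0.png");s=cv2.imread("pics/scene0.png")
a=cv2.resize(im[140:215,225:300],(400,400),interpolation=cv2.INTER_CUBIC);b=cv2.resize(s[225:300,220:295],(400,400),interpolation=cv2.INTER_CUBIC)
cv2.imwrite("pics/crop0.png",np.hstack([a,b]))
def comps(m,mn):
    n,l,st,c=cv2.connectedComponentsWithStats(m.astype(np.uint8));return [(tuple(st[i]),c[i].round(1)) for i in range(1,n) if st[i][4]>mn]
for n,i in(("top",im),("scene",s)):
    h=cv2.cvtColor(i,cv2.COLOR_BGR2HSV);m=(h[...,0]>15)&(h[...,0]<32)&(h[...,1]>140)&(h[...,2]>110)
    print(n,"brass",comps(m,8))
    w=(h[...,1]<60)&(h[...,2]>185);print("white",comps(w,60))
    if n=="top":
        ys,xs=np.nonzero(m[255:280,250:320]);ys+=255;xs+=250
        lo=[(x,ys[xs==x].max()+.5) for x in range(xs.min()+4,xs.max()-3)]
        k=np.array(lo);print("outer edge fit",np.polyfit(k[:,0],k[:,1],1),xs.min(),xs.max())
        P=np.array([ray("top",u,v,.046) for u,v in lo]);print("pull mean",P.mean(0),P[0],P[-1])
# housing corner / screws, roughly
for uv in((227,117),(342,118),(225,207),(344,208)): print("screw",ray("top",*uv,.088).round(4))
E
```

```text
top brass [((np.int32(21), np.int32(132), np.int32(17), np.int32(8), np.int32(93)), array([ 28.4, 134.8])), ((np.int32(324), np.int32(176), np.int32(25), np.int32(24), np.int32(463)), array([336.4, 187.4])), ((np.int32(250), np.int32(201), np.int32(4), np.int32(4), np.int32(11)), array([251.5, 202.4])), ((np.int32(7), np.int32(234), np.int32(6), np.int32(9), np.int32(28)), array([  9.2, 237.8])), ((np.int32(257), np.int32(260), np.int32(55), np.int32(13), np.int32(286)), array([283.7, 268. ]))]
white [((np.int32(467), np.int32(79), np.int32(89), np.int32(62), np.int32(1676)), array([510.3, 109.4])), ((np.int32(236), np.int32(148), np.int32(56), np.int32(55), np.int32(1392)), array([263.9, 173.6])), ((np.int32(362), np.int32(223), np.int32(20), np.int32(24), np.int32(68)), array([367.3, 236.8])), ((np.int32(371), np.int32(223), np.int32(16), np.int32(20), np.int32(200)), array([378.7, 231.4])), ((np.int32(226), np.int32(224), np.int32(116), np.int32(30), np.int32(2707)), array([282.1, 237.9])), ((np.int32(398), np.int32(236), np.int32(24), np.int32(57), np.int32(211)), array([411.1, 2
[... 721 characters left out ...]
t32(179), np.int32(55), np.int32(77), np.int32(1371)), array([ 21.5, 220.6])), ((np.int32(186), np.int32(182), np.int32(17), np.int32(13), np.int32(166)), array([194.2, 188.1])), ((np.int32(184), np.int32(196), np.int32(14), np.int32(13), np.int32(68)), array([189.6, 203.9])), ((np.int32(226), np.int32(199), np.int32(99), np.int32(51), np.int32(687)), array([277.9, 224.6])), ((np.int32(228), np.int32(238), np.int32(60), np.int32(51), np.int32(1548)), array([256.9, 265. ])), ((np.int32(539), np.int32(319), np.int32(21), np.int32(41), np.int32(676)), array([550. , 339.4]))]
screw [0.7877 0.0933 0.088 ]
screw [ 0.7907 -0.1588  0.088 ]
screw [0.5873 0.0907 0.088 ]
screw [ 0.5892 -0.16    0.088 ]
```

View pics/crop0.png

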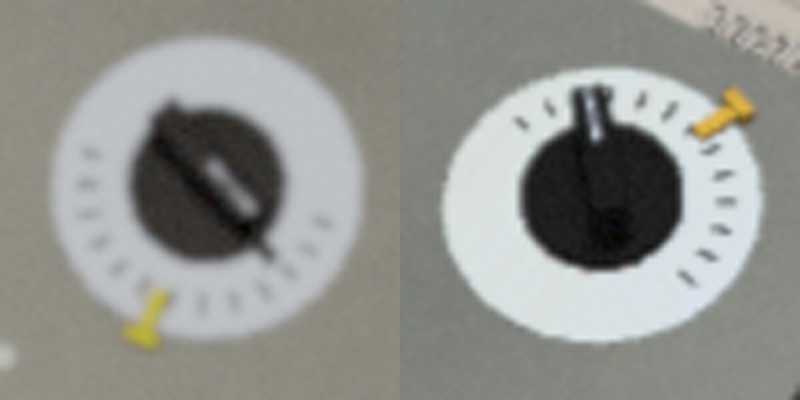

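The crop shows the pointer tip in the top view near (275.6,188.4), with the scale centre at (263.6,175.2) and the tab running from the rim down and left. That makes the clockwise turn about 65°. Now I'll compute angles and the first move.

```bash
cat >> h.py <<'E'
from scipy.spatial.transform import Rotation as Ro
def tool():
    o=get_obs();q=np.array(o["eef_rot"]);return np.array(o["eef_pos"]),Ro.from_quat(q[[1,2,3,0]]).as_matrix()
def go(target,xang=None):
    """shift and roll (normalised) to bring TCP to target with tool x at world heading xang"""
    p,R=tool();d=R.T@(np.array(target)-p);r=None
    if xang is not None:
        h=np.arctan2(R[1,0],R[0,0]);r=-((xang-h+np.pi)%(2*np.pi)-np.pi)/np.pi
    print("shift",d.round(4),"roll",r);return d,r
E
python3 - <<'E'
from h import *
k=75/400
ct=lambda x,y:(225+(x+.5)*k-.5,140+(y+.5)*k-.5); cs=lambda x,y:(220+(x+.5-400)*k-.5,225+(y+.5)*k-.5)
c=ray("top",*ct(206,188),.089);print("dial c top",c.round(4)," scene",ray("scene",*cs(602,204),.089).round(4))
for n,P,z in(("pointer",("top",*ct(271,258)),.094),("tab in",("top",*ct(161,292)),.094),("tab out",("top",*ct(143,340)),.094),("tab in s",("scene",*cs(698,131)),.094),("tab out s",("scene",*cs(748,100)),.094),("ptr s",("scene",*cs(596,88)),.094)):
    p=ray(*P,z);cc=c if P[0]=="top" else ray("scene",*cs(602,204),.089);d=(p-cc)[:2];print(n,p.round(4),"r",np.hypot(*d).round(4),"ang",np.degrees(np.arctan2(d[1],d[0])).round(1))
for u in(260,284,308):print("pull",ray("top",u,np.polyval([-.0077475,274.1258],u),.046).round(4))
print("pull scene",ray("scene",287.1,199.8,.046).round(4))
go((.42,-.035,.214),np.pi+.011)
E
```

```text
dial c top [0.6582 0.0118 0.089 ]  scene [0.6589 0.0102 0.089 ]
pointer [ 0.6287 -0.0145  0.094 ] r 0.0395 ang -138.3
tab in [0.6142 0.0287 0.094 ] r 0.0471 ang 159.1
tab out [0.5948 0.0353 0.094 ] r 0.0676 ang 159.7
tab in s [0.6141 0.0267 0.094 ] r 0.0478 ang 159.8
tab out s [0.5916 0.0363 0.094 ] r 0.0722 ang 158.8
ptr s [ 0.6173 -0.0186  0.094 ] r 0.0507 ang -145.3
pull [0.4546 0.0155 0.046 ]
pull [ 0.4556 -0.0359  0.046 ]
pull [ 0.4567 -0.0875  0.046 ]
pull scene [ 0.4561 -0.0373  0.046 ]
shift [-0.4158 -0.5555  0.0006] roll -0.08238829636763753
```

```bash
python3 -m jog '[{"grip":0,"x":-0.416,"y":-0.556,"z":0},{"grip":0,"x":-0.416,"y":-0.556,"z":0},{"grip":0,"x":-0.416,"y":-0.556,"z":0},{"grip":0,"x":-0.416,"y":-0.556,"z":0},{"grip":0,"x":-0.416,"y":-0.556,"z":0},{"grip":0,"x":-0.416,"y":-0.556,"z":0},{"grip":0,"x":-0.416,"y":-0.556,"z":0},{"grip":0,"x":-0.416,"y":-0.556,"z":0}]'; python3 -c "
from h import *
go((.42,-.036,.214),np.pi+.015)"
```

```text
shift [-0.416  -0.5564  0.0006] roll -0.08366153591237269validation failed for argument at $[0]...
```

```bash
python3 -m jog '[{"grip":0,"x":-0.416,"y":-0.556,"z":0,"roll":0},{"grip":0,"x":-0.416,"y":-0.556,"z":0,"roll":0},{"grip":0,"x":-0.416,"y":-0.556,"z":0,"roll":0},{"grip":0,"x":-0.416,"y":-0.556,"z":0,"roll":0},{"grip":0,"x":-0.416,"y":-0.556,"z":0,"roll":0},{"grip":0,"x":-0.416,"y":-0.556,"z":0,"roll":0},{"grip":0,"x":-0.416,"y":-0.556,"z":0,"roll":0},{"grip":0,"x":-0.416,"y":-0.556,"z":0,"roll":0}]'; python3 -c "
from h import *
go((.42,-.036,.214),np.pi+.015)"
```

```text
time_s: 0.77
eef_pos: [0.2815, 0.2962, 0.2144]
eef_rot: [0.0, 0.123, 0.992, -0.0]
ft_force: [1.3, 0.6, 0.7]
width: 0.0406
grip_force: 0.0
shift [-0.2156 -0.2883  0.0005] roll -0.08345050504915087
```

```bash
python3 -m jog '[{"grip":0,"x":-0.215,"y":-0.288,"z":0,"roll":-0.083},{"grip":0,"x":-0.215,"y":-0.288,"z":0,"roll":-0.083},{"grip":0,"x":-0.215,"y":-0.288,"z":0,"roll":-0.083},{"grip":0,"x":-0.215,"y":-0.288,"z":0,"roll":-0.083},{"grip":0,"x":-0.215,"y":-0.288,"z":0,"roll":-0.083},{"grip":0,"x":-0.215,"y":-0.288,"z":0,"roll":-0.083},{"grip":0,"x":-0.215,"y":-0.288,"z":0,"roll":-0.083},{"grip":0,"x":-0.215,"y":-0.288,"z":0,"roll":-0.083}]'; python3 -c "
from h import *
go((.425,-.036,.032),np.pi+.015)"
```

```text
time_s: 1.43
eef_pos: [0.4037, 0.0021, 0.2147]
eef_rot: [0.0, -0.006, 1.0, 0.0]
ft_force: [0.7, 0.8, 0.5]
width: 0.0003
grip_force: 0.0
shift [-0.0208 -0.0384  0.1827] roll -0.0007015251738584836
```

```bash
python3 -m jog '[{"grip":0,"x":-0.015,"y":-0.026,"z":0.04,"roll":0},{"grip":0,"x":-0.015,"y":-0.026,"z":0.08,"roll":0},{"grip":0,"x":-0.015,"y":-0.026,"z":0.12,"roll":0},{"grip":0,"x":-0.015,"y":-0.026,"z":0.15,"roll":0},{"grip":0,"x":-0.015,"y":-0.026,"z":0.17,"roll":0},{"grip":0,"x":-0.015,"y":-0.026,"z":0.182,"roll":0},{"grip":0,"x":-0.015,"y":-0.026,"z":0.182,"roll":0},{"grip":0,"x":-0.015,"y":-0.026,"z":0.182,"roll":0}]'; python3 -c "
from h import *
go((.533,-.036,.032),np.pi+.015);cv2.imwrite('pics/a.png',get_image('top')[:,:,::-1])"
```

```text
time_s: 2.1
eef_pos: [0.4183, -0.0215, 0.0322]
eef_rot: [-0.001, -0.006, 1.0, 0.0]
ft_force: [0.1, 0.2, -0.2]
width: 0.0005
grip_force: 0.0
shift [-0.1145 -0.016  -0.    ] roll -0.0006409510084554155
```

```bash
python3 -m jog '[{"grip":0,"x":-0.004,"y":-0.015,"z":0,"roll":0},{"grip":0,"x":-0.010,"y":-0.015,"z":0,"roll":0},{"grip":0,"x":-0.016,"y":-0.015,"z":0,"roll":0},{"grip":0,"x":-0.020,"y":-0.015,"z":0,"roll":0},{"grip":0,"x":-0.023,"y":-0.015,"z":0,"roll":0},{"grip":0,"x":-0.026,"y":-0.015,"z":0,"roll":0},{"grip":0,"x":-0.029,"y":-0.015,"z":0,"roll":0},{"grip":0,"x":-0.032,"y":-0.015,"z":0,"roll":0}]'
```

```text
time_s: 2.82
eef_pos: [0.4509, -0.0359, 0.0325]
eef_rot: [-0.0, -0.007, 1.0, 0.0]
ft_force: [-1.0, -0.2, 1.2]
width: 0.0005
grip_force: 0.6
```

```bash
python3 -m jog '[{"grip":0,"x":-0.003,"y":0,"z":0,"roll":0},{"grip":0,"x":-0.006,"y":0,"z":0,"roll":0},{"grip":0,"x":-0.009,"y":0,"z":0,"roll":0},{"grip":0,"x":-0.012,"y":0,"z":0,"roll":0},{"grip":0,"x":-0.015,"y":0,"z":0,"roll":0},{"grip":0,"x":-0.018,"y":0,"z":0,"roll":0},{"grip":0,"x":-0.021,"y":0,"z":0,"roll":0},{"grip":0,"x":-0.024,"y":0,"z":0,"roll":0}]'; python3 -c "
from h import *
cv2.imwrite('pics/b.png',get_image('top')[170:300,180:380,::-1].repeat(3,0).repeat(3,1))"
```

```text
time_s: 3.48
eef_pos: [0.4753, -0.0358, 0.0325]
eef_rot: [-0.0, -0.006, 1.0, 0.0]
ft_force: [-1.4, 0.4, -0.2]
width: 0.0002
grip_force: 0.6
```

View pics/b.png

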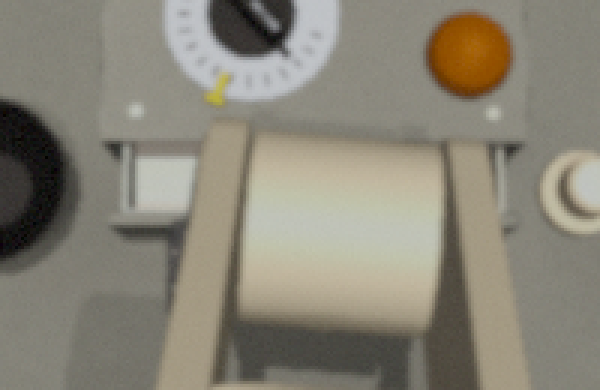

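The drawer is closing with the pull pushed near its centre (1.4 N). The front panel is now at about row 240 in the full top picture. I'll continue, then slow down for the catch.

```bash
python3 -m jog '[{"grip":0,"x":-0.003,"y":0,"z":0,"roll":0},{"grip":0,"x":-0.006,"y":0,"z":0,"roll":0},{"grip":0,"x":-0.009,"y":0,"z":0,"roll":0},{"grip":0,"x":-0.012,"y":0,"z":0,"roll":0},{"grip":0,"x":-0.015,"y":0,"z":0,"roll":0},{"grip":0,"x":-0.018,"y":0,"z":0,"roll":0},{"grip":0,"x":-0.021,"y":0,"z":0,"roll":0},{"grip":0,"x":-0.024,"y":0,"z":0,"roll":0}]'
```

```text
time_s: 4.2
eef_pos: [0.4994, -0.0355, 0.0326]
eef_rot: [0.0, -0.006, 1.0, -0.0]
ft_force: [-1.3, -1.4, 0.6]
width: 0.0004
grip_force: 0.6
```

```bash
python3 -m jog '[{"grip":0,"x":-0.0015,"y":0,"z":0,"roll":0},{"grip":0,"x":-0.003,"y":0,"z":0,"roll":0},{"grip":0,"x":-0.0045,"y":0,"z":0,"roll":0},{"grip":0,"x":-0.006,"y":0,"z":0,"roll":0},{"grip":0,"x":-0.0075,"y":0,"z":0,"roll":0},{"grip":0,"x":-0.009,"y":0,"z":0,"roll":0},{"grip":0,"x":-0.0105,"y":0,"z":0,"roll":0},{"grip":0,"x":-0.012,"y":0,"z":0,"roll":0}]'
```

```text
time_s: 4.87
eef_pos: [0.5112, -0.0354, 0.0326]
eef_rot: [-0.0, -0.006, 1.0, -0.0]
ft_force: [-0.7, -1.0, 0.0]
width: 0.0004
grip_force: 0.5
```

```bash
python3 -m jog '[{"grip":0,"x":-0.001,"y":0,"z":0,"roll":0},{"grip":0,"x":-0.002,"y":0,"z":0,"roll":0},{"grip":0,"x":-0.003,"y":0,"z":0,"roll":0},{"grip":0,"x":-0.004,"y":0,"z":0,"roll":0},{"grip":0,"x":-0.005,"y":0,"z":0,"roll":0},{"grip":0,"x":-0.006,"y":0,"z":0,"roll":0},{"grip":0,"x":-0.006,"y":0,"z":0,"roll":0},{"grip":0,"x":-0.006,"y":0,"z":0,"roll":0}]'
```

```text
time_s: 5.53
eef_pos: [0.5156, -0.0352, 0.0323]
eef_rot: [-0.001, -0.006, 1.0, 0.0]
ft_force: [-4.3, -1.9, 3.1]
width: 0.0002
grip_force: 2.5
```

```bash
python3 -m jog '[{"grip":0,"x":-0.001,"y":0,"z":0,"roll":0},{"grip":0,"x":-0.002,"y":0,"z":0,"roll":0},{"grip":0,"x":-0.003,"y":0,"z":0,"roll":0},{"grip":0,"x":-0.004,"y":0,"z":0,"roll":0},{"grip":0,"x":-0.005,"y":0,"z":0,"roll":0},{"grip":0,"x":-0.006,"y":0,"z":0,"roll":0},{"grip":0,"x":-0.006,"y":0,"z":0,"roll":0},{"grip":0,"x":-0.006,"y":0,"z":0,"roll":0}]'
```

```text
time_s: 6.2
eef_pos: [0.5235, -0.0351, 0.0327]
eef_rot: [0.0, -0.006, 1.0, -0.0]
ft_force: [0.2, 0.1, 0.0]
width: 0.0002
grip_force: 0.0
```

```bash
python3 -m jog '[{"grip":0,"x":-0.001,"y":0,"z":0,"roll":0},{"grip":0,"x":-0.002,"y":0,"z":0,"roll":0},{"grip":0,"x":-0.003,"y":0,"z":0,"roll":0},{"grip":0,"x":-0.004,"y":0,"z":0,"roll":0},{"grip":0,"x":-0.004,"y":0,"z":0,"roll":0},{"grip":0,"x":-0.004,"y":0,"z":0,"roll":0},{"grip":0,"x":-0.004,"y":0,"z":0,"roll":0},{"grip":0,"x":-0.004,"y":0,"z":0,"roll":0}]'
```

```text
time_s: 6.87
eef_pos: [0.524, -0.0351, 0.0322]
eef_rot: [-0.003, -0.006, 1.0, 0.0]
ft_force: [-10.2, -0.2, 7.7]
width: 0.0006
grip_force: 5.0
```

Seated: firm stop at 0.524 with 10 N, no further movement. Now I'll back off and rise.

```bash
python3 -m jog '[{"grip":0,"x":0.01,"y":0,"z":0,"roll":0},{"grip":0,"x":0.03,"y":0,"z":0,"roll":0},{"grip":0,"x":0.05,"y":0,"z":-0.03,"roll":0},{"grip":0,"x":0.05,"y":0,"z":-0.07,"roll":0},{"grip":0,"x":0.05,"y":0,"z":-0.11,"roll":0},{"grip":0,"x":0.05,"y":0,"z":-0.15,"roll":0},{"grip":0,"x":0.05,"y":0,"z":-0.18,"roll":0},{"grip":0,"x":0.05,"y":0,"z":-0.18,"roll":0}]'; python3 - <<'E'
from h import *
im=get_image("top");cv2.imwrite("pics/c.png",im[130:300,180:380,::-1].repeat(3,0).repeat(3,1))
print(get_obs()["joint_positions"]);go((.6585,.011,.212),np.radians(-138.3))
E
```

```text
time_s: 7.53
eef_pos: [0.4807, -0.036, 0.2189]
eef_rot: [0.006, -0.006, 1.0, -0.0]
ft_force: [-0.0, -0.5, 0.2]
width: 0.0001
grip_force: 0.0
[-7.80337522e-02  1.20418838e-01  1.93670177e+00  4.40404672e-05
  1.07670895e+00 -1.66178321e+00]
shift [-0.1797  0.0446  0.0052] roll -0.22754933530539215
```

View pics/c.png

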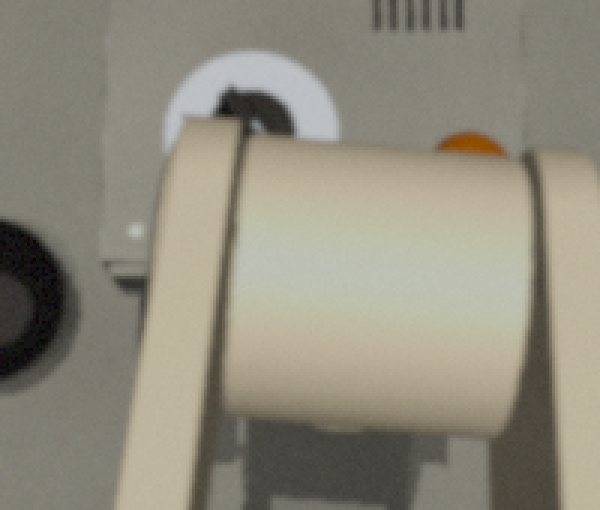

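The drawer front sits against the housing at about row 222. Now to above the dial, with the gripper partly open.

```bash
python3 -m jog '[{"grip":0.5,"x":-0.03,"y":0.01,"z":0.005,"roll":-0.035},{"grip":0.5,"x":-0.06,"y":0.02,"z":0.005,"roll":-0.07},{"grip":0.5,"x":-0.09,"y":0.03,"z":0.005,"roll":-0.105},{"grip":0.5,"x":-0.12,"y":0.04,"z":0.005,"roll":-0.14},{"grip":0.5,"x":-0.15,"y":0.045,"z":0.005,"roll":-0.175},{"grip":0.5,"x":-0.18,"y":0.045,"z":0.005,"roll":-0.21},{"grip":0.5,"x":-0.18,"y":0.045,"z":0.005,"roll":-0.2275},{"grip":0.5,"x":-0.18,"y":0.045,"z":0.005,"roll":-0.2275}]'; python3 - <<'E'
from h import *
s=get_image("scene");cv2.imwrite("pics/d.png",cv2.resize(s[150:310,170:340],None,fx=3.5,fy=3.5,interpolation=2)[:,:,::-1])
go((.6585,.011,.103),np.radians(-138.3))
E
```

```text
time_s: 8.25
eef_pos: [0.6567, 0.0118, 0.2048]
eef_rot: [-0.001, -0.357, 0.934, 0.0]
ft_force: [-0.1, 0.3, -0.5]
width: 0.0459
grip_force: 0.0
shift [-0.002  -0.0026  0.1021] roll -0.0003951616279893107
```

View pics/d.png

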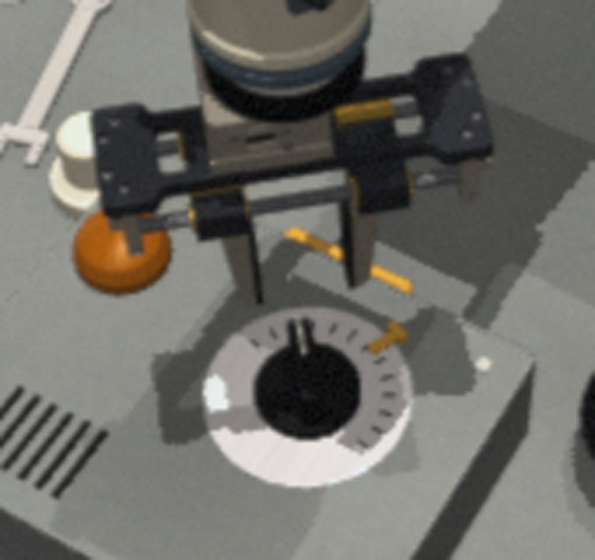

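The picture shows the gripper above the dial with its fingers straddling the bar's line, and the pull visible with the drawer shut. Descend.

```bash
python3 -m jog '[{"grip":0.5,"x":-0.001,"y":-0.001,"z":0.02,"roll":0},{"grip":0.5,"x":-0.001,"y":-0.002,"z":0.04,"roll":0},{"grip":0.5,"x":-0.001,"y":-0.002,"z":0.06,"roll":0},{"grip":0.5,"x":-0.001,"y":-0.002,"z":0.075,"roll":0},{"grip":0.5,"x":-0.001,"y":-0.002,"z":0.085,"roll":0},{"grip":0.5,"x":-0.001,"y":-0.002,"z":0.09,"roll":0},{"grip":0.5,"x":-0.001,"y":-0.002,"z":0.09,"roll":0},{"grip":0.5,"x":-0.001,"y":-0.002,"z":0.09,"roll":0}]'; python3 -c "
from h import *
go((.6585,.011,.103),np.radians(-138.3))"
```

```text
time_s: 8.97
eef_pos: [0.6585, 0.0107, 0.118]
eef_rot: [0.0, -0.356, 0.935, -0.0]
ft_force: [0.3, 0.3, 0.7]
width: 0.0457
grip_force: 0.0
shift [-0.0002  0.0003  0.015 ] roll -0.0002746133566056588
```

```bash
python3 -m jog '[{"grip":0.5,"x":0,"y":0,"z":0.005,"roll":0},{"grip":0.5,"x":0,"y":0,"z":0.01,"roll":0},{"grip":0.5,"x":0,"y":0,"z":0.013,"roll":0},{"grip":0.5,"x":0,"y":0,"z":0.014,"roll":0},{"grip":0.1,"x":0,"y":0,"z":0.014,"roll":0},{"grip":0.1,"x":0,"y":0,"z":0.014,"roll":0},{"grip":0.1,"x":0,"y":0,"z":0.014,"roll":0},{"grip":0.1,"x":0,"y":0,"z":0.014,"roll":0}]'; python3 -c "
from h import *
go((.6585,.011,.103),np.radians(-138.3))"
```

```text
time_s: 9.63
eef_pos: [0.6587, 0.0107, 0.1038]
eef_rot: [0.0, -0.356, 0.935, -0.0]
ft_force: [-0.7, 0.7, 0.5]
width: 0.0216
grip_force: 0.0
shift [-0.0001  0.0003  0.0008] roll -3.673480290176643e-05
```

```bash
python3 -m jog '[{"grip":0,"x":0,"y":0,"z":0,"roll":0},{"grip":0,"x":0,"y":0,"z":0,"roll":0},{"grip":0,"x":0,"y":0,"z":0,"roll":0},{"grip":0,"x":0,"y":0,"z":0,"roll":0},{"grip":0,"x":0,"y":0,"z":0,"roll":0},{"grip":0,"x":0,"y":0,"z":0,"roll":0},{"grip":0,"x":0,"y":0,"z":0,"roll":0},{"grip":0,"x":0,"y":0,"z":0,"roll":0}]'; python3 -c "
from h import *
o=get_obs();print(o['torque']);go((.6585,.011,.103),np.radians(-200.7))"
```

```text
time_s: 10.3
eef_pos: [0.6591, 0.0104, 0.1038]
eef_rot: [0.0, -0.356, 0.935, -0.0]
ft_force: [3.3, -3.7, -0.7]
width: 0.0138
grip_force: 30.0
[-0.66514896 -0.53968835  0.00495466]
shift [0.     0.0009 0.0008] roll 0.34664400668652556
```

```bash
python3 -m jog '[{"grip":0,"x":0,"y":-0.0007,"z":0,"roll":0.01},{"grip":0,"x":0,"y":-0.0007,"z":0,"roll":0.035},{"grip":0,"x":0,"y":-0.0007,"z":0,"roll":0.065},{"grip":0,"x":0,"y":-0.0007,"z":0,"roll":0.095},{"grip":0,"x":0,"y":-0.0007,"z":0,"roll":0.125},{"grip":0,"x":0,"y":-0.0007,"z":0,"roll":0.15},{"grip":0,"x":0,"y":-0.0007,"z":0,"roll":0.17},{"grip":0,"x":0,"y":-0.0007,"z":0,"roll":0.17}]'; python3 -c "
from h import *
o=get_obs();print(o['torque']);go((.6585,.011,.103),np.radians(-200.7))"
```

```text
time_s: 10.97
eef_pos: [0.6591, 0.0104, 0.1038]
eef_rot: [0.0, -0.095, 0.995, 0.0]
ft_force: [1.1, -1.3, 0.3]
width: 0.0139
grip_force: 30.0
[-0.1346255  -0.20762969 -0.01154001]
shift [0.0005 0.0007 0.0008] roll 0.1757294689492927
```

```bash
python3 -m jog '[{"grip":0,"x":0,"y":0,"z":0,"roll":0.015},{"grip":0,"x":0,"y":0,"z":0,"roll":0.045},{"grip":0,"x":0,"y":0,"z":0,"roll":0.075},{"grip":0,"x":0,"y":0,"z":0,"roll":0.105},{"grip":0,"x":0,"y":0,"z":0,"roll":0.135},{"grip":0,"x":0,"y":0,"z":0,"roll":0.16},{"grip":0,"x":0,"y":0,"z":0,"roll":0.176},{"grip":0,"x":0,"y":0,"z":0,"roll":0.176}]'; python3 - <<'E'
from h import *
s=get_image("scene");cv2.imwrite("pics/e.png",cv2.resize(s[225:300,220:295],None,fx=7,fy=7,interpolation=2)[:,:,::-1])
o=get_obs();print(o['torque']);go((.6585,.011,.103),np.radians(-200.7))
E
```

```text
time_s: 11.63
eef_pos: [0.6591, 0.0104, 0.1038]
eef_rot: [0.0, 0.179, 0.984, 0.0]
ft_force: [2.0, -0.4, 2.0]
width: 0.0141
grip_force: 30.0
[-0.09223536 -0.36729563 -0.03011669]
shift [0.0008 0.0003 0.0008] roll 0.0014819180098457983
```

View pics/e.png

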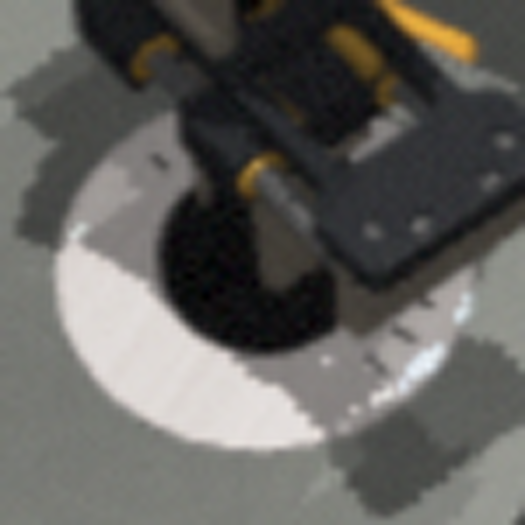

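The view is blocked by the gripper, so I'll release, rise straight up and look from clear.

```bash
python3 -m jog '[{"grip":0.5,"x":0,"y":0,"z":0,"roll":0},{"grip":0.5,"x":0,"y":0,"z":0,"roll":0},{"grip":0.5,"x":0,"y":0,"z":0,"roll":0},{"grip":0.5,"x":0,"y":0,"z":-0.01,"roll":0},{"grip":0.5,"x":0,"y":0,"z":-0.03,"roll":0},{"grip":0.5,"x":0,"y":0,"z":-0.06,"roll":0},{"grip":0.5,"x":0,"y":0,"z":-0.1,"roll":0},{"grip":0.5,"x":0,"y":0,"z":-0.13,"roll":0}]' && python3 -m jog '[{"grip":0.5,"x":0.03,"y":0,"z":-0.02,"roll":0},{"grip":0.5,"x":0.07,"y":0,"z":-0.04,"roll":0},{"grip":0.5,"x":0.11,"y":0,"z":-0.04,"roll":0},{"grip":0.5,"x":0.15,"y":0,"z":-0.04,"roll":0},{"grip":0.5,"x":0.19,"y":0,"z":-0.04,"roll":0},{"grip":0.5,"x":0.23,"y":0,"z":-0.04,"roll":0},{"grip":0.5,"x":0.26,"y":0,"z":-0.04,"roll":0},{"grip":0.5,"x":0.26,"y":0,"z":-0.04,"roll":0}]'; python3 - <<'E'
from h import *
a=get_image("top")[:,:,::-1];s=get_image("scene")[:,:,::-1]
cv2.imwrite("pics/topf.png",a);cv2.imwrite("pics/scenef.png",s)
r=lambda i:cv2.resize(i,(400,400),interpolation=2)
cv2.imwrite("pics/f.png",np.hstack([r(a[140:215,225:300]),r(s[225:300,220:295])]))
E
```

```text
time_s: 12.35
eef_pos: [0.6591, 0.0103, 0.2368]
eef_rot: [0.001, 0.178, 0.984, 0.0]
ft_force: [0.3, 0.7, 0.2]
width: 0.0459
grip_force: 0.0
time_s: 13.02
eef_pos: [0.4106, 0.1025, 0.2741]
eef_rot: [-0.001, 0.178, 0.984, 0.0]
ft_force: [0.2, 0.9, 0.9]
width: 0.0462
grip_force: 0.0
```

View pics/f.png

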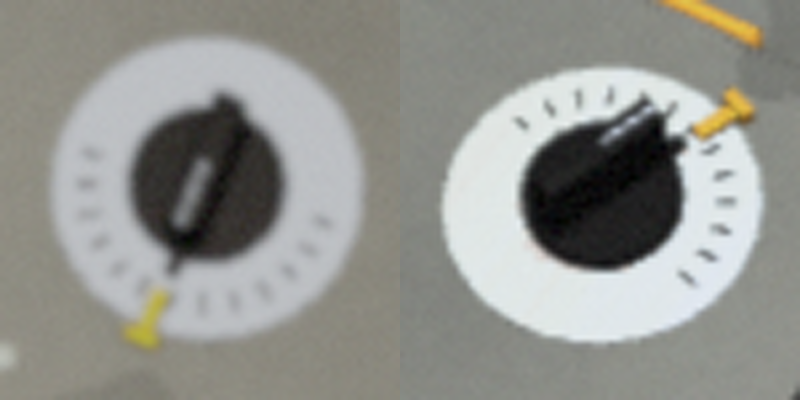

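The pointer tip is at crop (174,270) in the top half and (684,144) in the scene half, with the tab's inner end at (161,292) and (698,131). It looks nearly aligned, so I'll measure the residual.

```bash
python3 - <<'E'
from h import *
# rectify each picture onto planes above dial by ray/plane homography, then mask in polar coords
D=np.array([.6585,.011]);S=.2e-3;N=800
for n in("top","scene"):
    i=cv2.imread(f"pics/{n}f.png")
    def rect(z):
        g=np.array([[-.08,-.08],[.08,-.08],[.08,.08],[-.08,.08]])
        H,_=cv2.findHomography(np.array([proj(n,np.r_[D+p,z]) for p in g]),(g+.08)/S)
        return cv2.cvtColor(cv2.warpPerspective(i,H,(N,N),flags=cv2.INTER_CUBIC),cv2.COLOR_BGR2HSV)
    ii=(np.mgrid[:N,:N][::-1]*S-.08)
    w=rect(.089);m=((w[...,2]>150)&(w[...,1]<60)).astype(np.uint8)
    c=max(cv2.findContours(m,0,2)[0],key=cv2.contourArea);e=cv2.fitEllipse(cv2.convexHull(c))
    off=np.array(e[0])*S-.08;print(n,"centre",(D+off).round(4),"dia",np.array(e[1])*S)
    w=rect(.094);x,y=ii[0]-off[0],ii[1]-off[1];r=np.hypot(x,y);a=np.degrees(np.arctan2(y,x))%360
    br=(w[...,1]>110)&(w[...,0]>12)&(w[...,0]<35)&(r>.042)&(r<.06)&(abs(a-160)<25)
    pt=(w[...,2]<110)&(r>.034)&(r<.0395)&(abs(a-160)<14)
    for k,q in(("tab",br),("ptr",pt)):print(k,q.sum(),a[q].mean().round(2),a[q].min().round(1),a[q].max().round(1),(r[q].mean()).round(4))
E
```

```text
top centre [0.6587 0.0117] dia [0.12757686 0.12844353]
tab 1065 159.31 157.1 162.0 0.0544
ptr 290 160.26 157.0 164.2 0.0356
scene centre [0.6572 0.0095] dia [0.12705236 0.12840151]
tab 2380 157.21 153.3 161.4 0.0529
ptr 1225 162.58 152.5 174.0 0.0361
```

```bash
python3 - <<'E'
from h import *
from scipy.ndimage import map_coordinates as mc
C={"top":(.6587,.0117),"scene":(.6572,.0095)}
A=np.arange(140,182,2.)
print("ang",A.astype(int))
for n in C:
    i=cv2.imread(f"pics/{n}f.png").astype(float);b,V=i[...,0],i.max(2)
    for ch,r0,z in((V,.035,.094),(V,.038,.094),(b,.050,.096),(b,.055,.096)):
        P=[proj(n,np.r_[np.array(C[n])+r0*np.array([np.cos(np.radians(t)),np.sin(np.radians(t))]),z]) for t in A]
        p=mc(ch,[[q[1] for q in P],[q[0] for q in P]],order=1);d=np.clip(np.percentile(p,75)-p-15,0,None);k=abs(A-A[d.argmax()])<=8
        print(n,r0,p.astype(int),"peak",((d*A)[k].sum()/d[k].sum()).round(1))
E
```

```text
ang [140 142 144 146 148 150 152 154 156 158 160 162 164 166 168 170 172 174
 176 178 180]
top 0.035 [185 185 185 186 182 176 168 149 128 103  92  99 117 139 155 169 176 181
 182 182 182] peak 160.6
top 0.038 [194 194 193 194 191 188 179 168 145 124 117 125 142 162 179 187 191 193
 194 194 193] peak 160.2
top 0.05 [184 192 192 187 178 167 162 155 138 106  97 106 129 158 179 190 193 192
 186 174 174] peak 159.8
top 0.055 [194 194 195 194 192 187 182 165 133  95  85 114 152 178 190 194 194 194
 190 187 185] peak 159.4
scene 0.035 [228 229 231 226 216 184 132  80  50  33  39  50  68  77  72  58  38  18
  15  17  27] peak 174.5
scene 0.038 [234 234 233 232 227 212 179 128  97  80  74  98 124 158 182 168 116  73
  41  30  33] peak 176.3
scene 0.05 [230 225 206 209 221 186 115  68  74  94 149 203 227 232 232 231 227 221
 209 218 227] peak 155.5
scene 0.055 [232 232 232 231 224 191 116  67  73  96 150 204 228 230 231 230 227 226
 223 223 225] peak 155.5
```

```bash
python3 - <<'E'
from h import *
from scipy.ndimage import map_coordinates as mc
A=np.arange(146,170,.5);u=lambda t:np.array([np.cos(np.radians(t)),np.sin(np.radians(t))])
for n,c0 in(("top",(.6587,.0117)),("scene",(.6572,.0095))):
    i=cv2.imread(f"pics/{n}f.png").astype(float)
    for ch,r0,nm in((i.max(2),.038,"ptr"),(i[...,0],.050,"tab"),(i[...,0],.055,"tab")):
        for z in(.090,.092,.094,.097):
            P=[proj(n,np.r_[np.array(c0)+r0*u(t),z]) for t in A]
            p=mc(ch,[[q[1] for q in P],[q[0] for q in P]],order=1);k=p.argmin();h=(p.min()+p[:max(k,1)].max())/2
            lo=A[np.nonzero(p[:k]>h)[0][-1]];q=np.nonzero(p[k:]>h)[0];hi=A[k+q[0]] if len(q) else np.nan
            print(n,nm,r0,z,"edges",lo,hi,"mid",(lo+hi)/2)
E
```

```text
top ptr 0.038 0.09 edges 154.0 165.0 mid 159.5
top ptr 0.038 0.092 edges 154.5 165.0 mid 159.75
top ptr 0.038 0.094 edges 155.0 165.5 mid 160.25
top ptr 0.038 0.097 edges 155.5 166.0 mid 160.75
top tab 0.05 0.09 edges 155.0 164.0 mid 159.5
top tab 0.05 0.092 edges 155.0 164.5 mid 159.75
top tab 0.05 0.094 edges 155.5 165.0 mid 160.25
top tab 0.05 0.097 edges 155.5 165.5 mid 160.5
top tab 0.055 0.09 edges 154.5 162.5 mid 158.5
top tab 0.055 0.092 edges 155.0 163.0 mid 159.0
top tab 0.055 0.094 edges 155.0 163.5 mid 159.25
top tab 0.055 0.097 edges 155.5 163.5 mid 159.5
scene ptr 0.038 0.09 edges 156.0 nan mid nan
scene ptr 0.038 0.092 edges 154.5 168.0 mid 161.25
scene ptr 0.038 0.094 edges 153.0 165.5 mid 159.25
scene ptr 0.038 0.097 edges 150.5 162.5 mid 156.5
scene tab 0.05 0.09 edges 154.5 164.0 mid 159.25
scene tab 0.05 0.092 edges 153.0 162.5 mid 157.75
scene tab 0.05 0.094 edges 152.0 161.5 mid 156.75
scene tab 0.05 0.097 edges 150.5 159.5 mid 155.0
scene tab 0.055 0.09 edges 154.0 163.5 mid 158.75
scene tab 0.055 0.092 edges 153.0 162.5 mid 157.75
scene tab 0.055 0.094 edges 152.0 161.5 mid 156.75
scene tab 0.055 0.097 edges 150.5 159.5 mid 155.0
```

```bash
python3 - <<'E'
from h import *
for f in("scene0","scenef"):
    h=cv2.cvtColor(cv2.imread(f"pics/{f}.png"),cv2.COLOR_BGR2HSV);m=(h[...,0]>15)&(h[...,0]<32)&(h[...,1]>140)&(h[...,2]>110)
    n,l,st,c=cv2.connectedComponentsWithStats(m.astype(np.uint8))
    for i in range(1,n):
        if st[i][4]>20:print(f,st[i][4],c[i].round(1),ray("scene",*c[i],.046).round(4))
E
```

```text
scene0 57 [287.1 199.8] [ 0.4561 -0.0374  0.046 ]
scene0 33 [281. 246.] [0.575  0.0165 0.046 ]
scenef 106 [269.6 223.6] [ 0.5357 -0.037   0.046 ]
scenef 36 [281.  245.9] [0.5747 0.0164 0.046 ]
```

View pics/scenef.png

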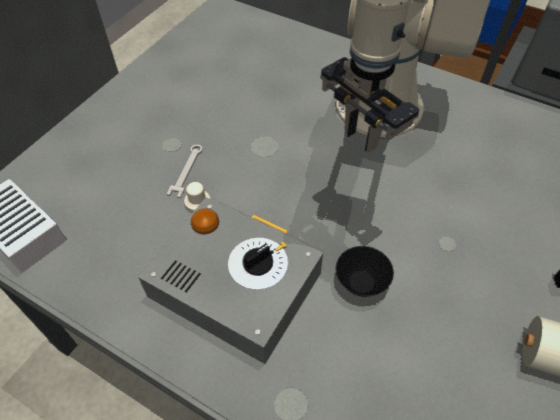

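The drawer is shut, with the pull at (270,224), or x 0.535. The pointer aims at the tab at (281,246) within about 1°, the loose parts are where they were, and the robot is clear. Handing in.

```bash
python3 -c "
from rig import *
print(finish_job())"
```

```text
the job is handed in; nothing more can be done
None
```

I pushed the drawer gently home to its firm stop and then turned the dial until its pointer was within about 1° of the brass tab by my camera measurement; the loose parts look unmoved, and the job is handed in at about 13 s of the 58 s allowed.

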